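# Fit a gear housing's cover and bolt it down in the nest

### The job

Take the small rectangular cover plate that matches the open gear housing in the cream nylon nest, lay it on the housing between the four corner guides and press it down with the fingers until it sits flat and level on the rim. Then slide the nest's barrel bolt over the cover, fully home into its keeper, and let go. Leave the other parts on the bench where they lie.

Things in the scene. Friction and masses are not known exactly. Their poses are not given: they have to be found in the camera images.
- cover: The cover to fit: plain aluminium plate with a small dark screw hole in each corner, 50 mm (its x) by 70 mm (its y) by 8 mm thick, 50 to 100 g, lying flat on the bench, turned up to 40 degrees. Origin: centre of its underside; z up. Either way round (half a turn) is right.
- fixture: The fixed fixture; origin on the bench under the nest's centre, z up, y the way the bolt slides home. Cream nylon block 20 mm high, 110 mm in x, y -75 to +75 mm, with a 60 mm wide tail to y = -210 mm. In its middle a grey gear housing, 50 mm in x by 70 mm in y, open on top, gears showing, rim at height 50 mm.
- seat (a point): Centre of the housing's rim (height 50 mm, straight above the fixture's origin; same axes). A seated cover has its origin here, its y along the fixture's y.
- guide (a point): Top of one of the four L-shaped nylon guides at the housing's corners (x 30, y 36, height 60 mm in the fixture). Inner faces at x = +-26.5, y = +-36.5 mm; upright to height 55 mm, then 45 degree lead-ins out to height 60 mm. They span |y| 20 to 44 on the long sides, |x| 14 to 34 on the short sides; the middles are open for fingers holding the cover across its 50 mm.
- bolt (a joint): Travel of the barrel bolt in m: 0 drawn back (it starts within 8 mm of that), 0.104 fully home against its stop, tip 12 mm inside the keeper. Steel rod 12 mm thick, axis at height 66 mm on the fixture's x = 0: it passes 2 mm above a seated cover and is stopped by one standing proud. Friction about 2.5 N; stays where left. Its barrel (34 mm wide, top at 77 mm) spans y -50 to -204 mm.
- bolt_knob (a point): Centre of the top of the bolt's upright steel knob, height 115 mm: round, 18 mm in diameter, 29 mm tall, on a 9 mm stem through the barrel's slot. At joint value q it is at x = 0, y = -176 mm + q of the fixture. Pinch it or push it along the fixture's +y.
- keeper (a point): Centre of the keeper's mouth, at x = 0, y = 44 mm, height 66 mm of the fixture. The keeper is a steel staple on a riser, 34 mm wide, y 44 to 62 mm, top at 80 mm; the bolt's tip enters it in +y.
- long_cover: Another cover, not to be used: aluminium plate 50 by 110 (its y) by 8 mm with six screw holes, flat on the bench. Origin: centre of its underside. Leave alone.
- round_cover: Another cover, not to be used: aluminium disc 64 mm in diameter, 8 mm thick, flat on the bench. Origin: centre of its underside. Leave alone. The three covers may lie in each other's places.
- gear: Loose steel gear wheel, 48 mm in diameter, 16 mm high with its hub, flat on the bench beyond the tail of the fixture. Origin: centre of its underside. Leave alone.
- motor: Loose small electric motor, 58 by 34 by 36 mm high with a short shaft along its x. Origin: centre of its underside. Leave alone.
- driver: Loose electric screwdriver lying beyond the fixture, black, 34 mm thick and 230 mm long along its y. Origin: under its middle. Leave alone.
Mind the look-alikes: they are no part of the job. Leave any blue or orange look-alike of the cover alone.

How it is judged (in metres and radians):
On the way, in this order (a step that is already met when the one before it is completed fails the run):
1. the cover lies level on the housing's rim between the guides, pressed down on it with over 3 N (horizontal distance between cover and seat below 0.004 m and z of cover in the frame of seat between -0.002 and 0.0015 m and angle between cover's own z axis and vertical below 0.035 rad and angle between the y axis of cover and the y axis of fixture, either way round below 0.1 rad and contact force between cover and fixture above 3 N), for 0.1 s.
2. with the cover seated, the bolt is fully home in its keeper (horizontal distance between cover and seat below 0.004 m and z of cover in the frame of seat between -0.002 and 0.0015 m and angle between cover's own z axis and vertical below 0.035 rad and angle between the y axis of cover and the y axis of fixture, either way round below 0.1 rad and value of joint bolt above 0.098 m), for 0.2 s.
At the end, for the whole second after the job is handed in: The cover lies still on the housing's rim: origin within 4 mm of the seat sideways, no more than 1.5 mm above it, tilted less than 2 degrees (0.035 rad) and square to the nest within 0.1 rad; the bolt is at least 98 mm along (of 104) and at rest, its tip in the keeper over the cover (all of step 2 and linear speed of cover below 0.01 m/s and velocity of joint bolt below 0.01 m/s); the robot touches nothing.
It fails at once if another part on the bench is moved more than 20 mm (distance of any of long_cover, round_cover, gear, motor, driver from where it was at the start of the episode above 0.02 m).
It also fails if it takes over 51 s, if anything falls off the work surface, if the arm or the gripper's body presses on something with over 40 N, if the wrist force passes 120 N, or if a joint passes its speed limit or range.

### The arm

A 6-joint arm with a two-finger parallel gripper is mounted at the origin on the work surface. World frame = base frame: x ahead of the robot, y to its left, z up, the work surface at z = 0. Lengths are in mm, angles in rad, forces in N, time in s.
With the tool pointing down it reaches from about 225 to 875 mm from the base axis. Payload 3.4 kg.
Tool frame: the origin (TCP) lies at the very end of the fingers, on their centre line; the grasp point (between the pads) lies 19 mm behind it; z points along the fingers, y is the line along which they close (so a half turn about z gives the same grasp; the last joint's range is limited). The gripper opens to 85 mm and grips with 20 to 120 N. Pads are 22 mm wide; open, the fingers measure 114 mm over their backs; the gripper's body (76 mm by 85 mm) begins 54 mm behind the grasp point. The pads swing forward as they close: fully open they stand 13 mm farther back than shut.
Start: joints at [-1.461, 0.276, 1.505, -0, 1.361, -0.121], TCP at [131.531, -559.788, 231.328] pointing down, gripper open.
Joint ranges: [-2.89, 2.89], [-0.75, 2.08], [0.22, 2.7], [-1.18, 4.32], [0.11, 2.71], [-2.7, 2.7]. Speed limits (rad/s): [2.57, 2.57, 3.14, 3.14, 3.14, 3.14].

### API

Orientations are given as a unit quaternion [w, x, y, z].
In Python, from plant import * gives the robot as it stands. The module is installed in compiled form; this text tells all that it offers.
- The arm moves only by the shell command python3 -m pendant 'ROWS' [FORCE]. ROWS is JSON, a list of rows, each a list of 3 entries, a list of its own where there are three numbers: the shift along the world's x, y, z in cm, then the turn, a rotation vector about the world's x, y, z in rad, then the closure, from -1 (fully open) to 1 (shut). A call has exactly 10 rows; each row shifts and turns the commanded pose from where the row before left it; what a row does not reach is not made up. A row lasts 1/8 s, in which the tool goes at most 62.5 mm and 10.7 degrees, less where a joint would pass 70% of its speed; a pose out of reach is approached as far as the arm can. A call with a gripper value outside its range is refused whole. The fingers move at their own pace and stop on an object; FORCE is the grip in N (left out, the last holds). Time passes only in rows, so rows that do not move let the fingers close, or fill a call up. It gives the time, the measured TCP pose, the force, the opening and the grip force at its end, in the units of the state.
- get_state(): the state, without advancing time (a new reading comes with each control period).
- camera(name): name is "scene" or "top"; returns the picture (400x640x3 uint8, blue, green, red); there is no depth.
- camera_params(name): a dict with "fx", "fy", "cx", "cy" (pixels), "k1" (the pictures are not rectified: a ray, as slopes to the right and down, at radius r is drawn at 1 + k1 r^2 times it, then the intrinsics apply), "position" and "orientation" of the camera in the world. Camera axes: x right, y up, looking along -z (the intrinsics and any distortion apply to the point x, -y, -z); pixel columns grow to the right and rows downward; lengths in mm; the calibration is good to about 2 mm. A picture is of the moment at which its call begins. camera_params takes no time and is no camera call.
- close_job(): hands the job in; it is judged then, once.
The state is a dict: "clock": time; "qpos": joint angles; "joint_vel": joint speeds; "joint_torque": joint torques, N m; "position": TCP position; "tool_rot": TCP orientation; "contact_force": force on the tool from outside, world axes, zero at the start; "wrist_torque": the same for the moment, N m; "opening": finger opening in mm; "grip_force": force on a finger pad.
Only numpy, scipy, OpenCV 4.12 (cv2) and the standard library are available. Lean on these libraries where they do the work, as an engineer would, in place of code of your own. Each camera call takes 0.05 s, during which the arm holds its last target. There are 200 camera calls.

## Working session

There is one attempt and no reset: what is moved stays moved. The work goes in short steps, Python scripts to look and compute and a shell command to move; the robot and the scene stay as the last step left them, time stands still between calls to the robot, and variables do not carry over. Pictures are saved under pics/ and viewed, at most 10 in all, crops included, and the job is handed in when it is done.

```bash
mkdir -p pics
cat > h.py <<'E'
from plant import *
import numpy as np, cv2
from scipy.spatial.transform import Rotation as R
def ray(name,u,v):
    p=camera_params(name); o=p["orientation"]
    a=np.array([(u-p["cx"])/p["fx"],(v-p["cy"])/p["fy"]]); d=a.copy()
    for _ in range(20): d=a/(1+p["k1"]*(d@d))
    M=R.from_quat([o[1],o[2],o[3],o[0]]).as_matrix()
    return np.array(p["position"]),M@np.array([d[0],-d[1],-1])
def pt(name,u,v,z):
    c,r=ray(name,u,v); return (c+r*(z-c[2])/r[2])[:2]
def pix(name,P):
    p=camera_params(name); o=p["orientation"]
    M=R.from_quat([o[1],o[2],o[3],o[0]]).as_matrix()
    q=M.T@(np.array(P,float)-p["position"]); d=np.array([q[0],-q[1]])/-q[2]
    d=d*(1+p["k1"]*(d@d)); return d*[p["fx"],p["fy"]]+[p["cx"],p["cy"]]
E
python3 - <<'E'
from h import *
for n in("top","scene"):
    cv2.imwrite(f"pics/{n}0.png",camera(n)); print(camera_params(n))
E
```

```text
{'fx': 372.9022306407843, 'fy': 372.9022306407843, 'cx': 315.32775106762546, 'cy': 200.7391826582388, 'k1': 0.0021969312406418017, 'position': array([ 395.1095954 , -107.17386198, 1011.19789204]), 'orientation': array([ 0.70597706,  0.06877317, -0.05367973, -0.70284076])}
{'fx': 406.5683760505003, 'fy': 406.5683760505003, 'cx': 320.1416874660665, 'cy': 199.62793331680433, 'k1': -0.020957080573970072, 'position': array([1317.91307768,   75.52028957,  741.17949996]), 'orientation': array([0.55304947, 0.26195311, 0.33887636, 0.71461855])}
```

View pics/top0.png

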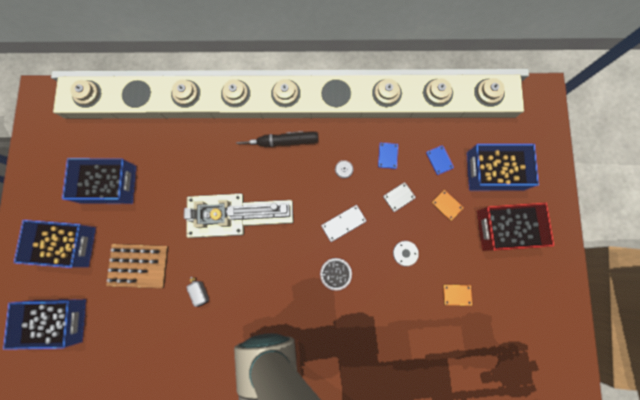

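View pics/scene0.png

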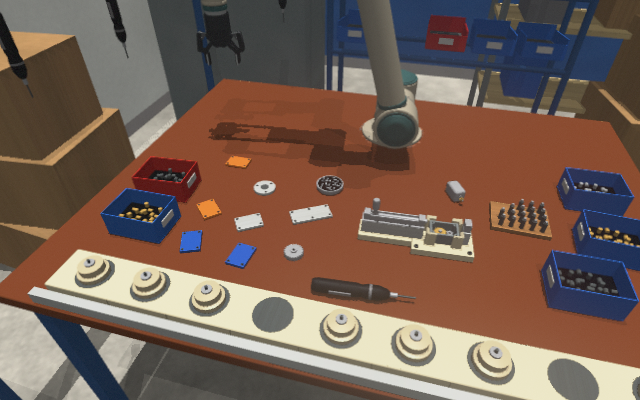

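The top view shows three bare aluminium plates: a small rectangle at (399,197), a long six-hole plate at (344,223) and a disc at (406,253). The blue look-alikes are at (388,155) and (440,160), and the orange ones at (448,205) and (458,295). The cover should be (399,197), since it is bare aluminium, short and has four holes. The fixture is at (213,215) with its tail to the right. In the scene view the knob is at (376,205) and the keeper at about (466,228). Next I'll confirm the cover in an enlarged crop and measure.

Run:
```python
from h import *
im=cv2.imread("pics/top0.png"); sc=cv2.imread("pics/scene0.png")
A=cv2.resize(im[180:250,170:310],None,fx=5.6,fy=5.6,interpolation=cv2.INTER_CUBIC)[:,:784]
B=cv2.resize(im[170:220,370:430],None,fx=4,fy=4,interpolation=cv2.INTER_CUBIC)
C=cv2.resize(sc[190:265,350:485],None,fx=4,fy=2.667,interpolation=cv2.INTER_CUBIC)
o=np.zeros((595,784,3),np.uint8); o[:392]=A; o[395:595,:240]=B; o[395:595,244:784]=C[:200]
cv2.imwrite("pics/crop.png",o)
def rect(name,mask,u,v,z):
    cs,_=cv2.findContours(mask,cv2.RETR_EXTERNAL,cv2.CHAIN_APPROX_NONE)
    c=max((c for c in cs if cv2.pointPolygonTest(c,(u,v),True)>-6),key=cv2.contourArea)
    P=np.array([pt(name,*q[0],z) for q in c],np.float32)
    return cv2.minAreaRect(P),cv2.contourArea(c),P
for n,i,(u,v) in(("top",im,(399,197)),("scene",sc,(249,222))):
    h=cv2.cvtColor(i,cv2.COLOR_BGR2HSV); m=((h[...,1]<110)&(h[...,2]>110)).astype(np.uint8)*255
    print(n,rect(n,m,u,v,8)[:2])
h=cv2.cvtColor(im,cv2.COLOR_BGR2HSV); print(h[230,190:194],h[197,399],h[240,250])
m=((h[...,1]<130)&(h[...,2]>90)).astype(np.uint8)*255
r,a,P=rect("top",m,205,232,20); print(r,a)
```

```text
top (((583.2586059570312, -312.93035888671875), (56.424591064453125, 77.35186767578125), 33.66480255126953), 544.0)
scene (((587.9544677734375, -312.5216369628906), (58.02296829223633, 72.63473510742188), 32.026458740234375), 331.5)
[[ 35  20 228]
 [ 32  18 228]
 [ 34  15 233]
 [ 34  15 236]] [ 60   2 231] [  9 149 140]
((532.4646606445312, 122.76063537597656), (117.63573455810547, 298.4842529296875), 3.258256435394287) 3661.0
```

View pics/crop.png

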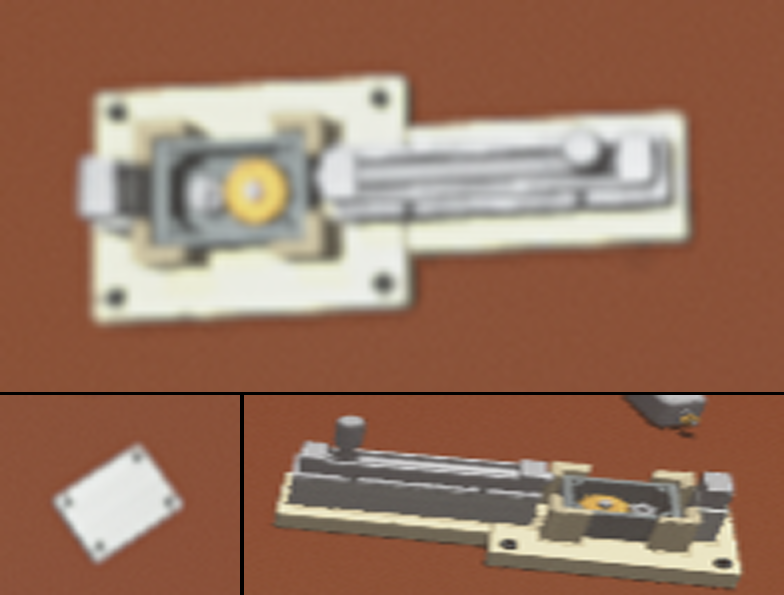

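The crop confirms (399,197): bare aluminium, four corner holes, about 50x70. Holes in the crop are at (137,457), (168,502), (98,546) and (67,502). The nest's corners, rim and knob top (584,150) are clear. Next come the exact poses.

Run:
```python
from h import *
im=cv2.imread("pics/top0.png")
# cover holes: subpixel dark centroid
g=cv2.cvtColor(im,cv2.COLOR_BGR2GRAY).astype(float)
H=[]
for u,v in((137,457),(168,502),(98,546),(67,502)):
    x,y=370+(u+.5)/4-.5,170+(v-395+.5)/4-.5; H.append(pt("top",x,y,8))
H=np.array(H); print("holes",H.round(1).tolist(),"centre",H.mean(0), "sides",[np.linalg.norm(H[i]-H[i-1]) for i in range(4)])
for a,b in((0,3),(1,2)):
    d=H[a]-H[b]; print("ang",np.degrees(np.arctan2(d[1],d[0])))
for a,b in((0,1),(3,2)):
    d=H[a]-H[b]; print("ang",np.degrees(np.arctan2(d[1],d[0])))
c=lambda u,v:(170+(u+.5)/5.6-.5,180+(v+.5)/5.6-.5)
for nm,z,q in(("block",20,((95,92),(407,77),(410,305),(95,322))),("holes",20,((118,111),(380,98),(384,283),(116,297))),("rim",50,((153,142),(303,137),(304,240),(153,246))),("tail",20,((687,112),(690,240)))):
    P=np.array([pt("top",*c(*p),z) for p in q]); print(nm,P.round(1).tolist(),"c",P.mean(0).round(1))
    if len(P)==4:
        for a,b in((0,1),(3,2)):
            d=P[a]-P[b]; print("  yaw y-axis",np.degrees(np.arctan2(-d[0],d[1])),np.linalg.norm(d))
print("knob top",pt("top",*c(583,149),115))
s=lambda u,v:(350+(u-244+.5)/4-.5,190+(v-395+.5)/2.667-.5)
print("knob scene",pt("scene",*s(349,421),115))
```

```text
holes [[614.8, -327.3], [583.5, -347.2], [553.1, -298.9], [583.4, -278.8]] centre [ 583.71575289 -313.05903874] sides [np.float64(57.84444543322377), np.float64(37.08412354967764), np.float64(57.127676183540515), np.float64(36.36477165493211)]
ang -57.067346764194674
ang -57.79008059933953
ang 32.4703297097926
ang 33.59769581676961
block [[580.8, 265.6], [588.6, 113.5], [478.0, 107.6], [469.2, 258.2]] c [529.1 186.2]
  yaw y-axis 2.923921857539236 152.322805041188
  yaw y-axis 3.3330832328192415 150.85836868510714
holes [[571.5, 253.7], [578.2, 126.2], [488.4, 120.5], [481.2, 248.9]] c [529.8 187.3]
  yaw y-axis 3.0198870098982056 127.69983120506949
  yaw y-axis 3.2274749024427645 128.6048419237714
rim [[551.4, 225.3], [554.0, 154.6], [505.4, 151.8], [502.4, 222.3]] c [528.3 188.5]
  yaw y-axis 2.0880893401207743 70.72272894204613
  yaw y-axis 2.495675135609564 70.56992485970179
tail [[571.7, -23.0], [509.6, -25.5]] c [540.6 -24.2]
knob top [538.28003661  14.04113125]
knob scene [542.1536142   14.24788348]
```

Both views agree. Cover: (584,-313), x axis at 33°. Fixture: (529,187.3), yaw 3°. Knob: about (538.5,14). Now the tool's current closing direction.

Run:
```python
from h import *
s=get_state();o=s["tool_rot"];M=R.from_quat([o[1],o[2],o[3],o[0]]).as_matrix()
print(s["clock"],s["position"],M.round(3).tolist(),np.degrees(np.arctan2(M[1,1],M[0,1])),s["opening"])
```

```text
0.1 [ 131.48033528 -559.26977987  230.5204973 ] [[0.973, 0.229, -0.0], [0.229, -0.973, 0.002], [0.0, -0.002, -1.0]] -76.77822717002586 85.20016877974561
```

```bash
python3 -m pendant '[[[4.5,2.5,0],[0,0,0.18],-1],[[4.5,2.5,0],[0,0,0.18],-1],[[4.5,2.5,0],[0,0,0.18],-1],[[4.5,2.5,0],[0,0,0.18],-1],[[4.5,2.5,0],[0,0,0.18],-1],[[4.5,2.5,0],[0,0,0.18],-1],[[4.5,2.5,0],[0,0,0.18],-1],[[4.5,2.5,0],[0,0,0.18],-1],[[4.5,2.5,-2],[0,0,0.18],-1],[[4.5,2.2,-3],[0,0,0.18],-1]]' 40
cat > st.py <<'E'
from h import *
s=get_state();o=s["tool_rot"];M=R.from_quat([o[1],o[2],o[3],o[0]]).as_matrix()
print("t",round(s["clock"],2),s["position"].round(1),"yaw",np.degrees(np.arctan2(M[1,1],M[0,1])).round(2),"tilt",M[:2,2].round(4),"open",round(s["opening"],1),"F",np.round(s["contact_force"],1),"q6",round(s["qpos"][5],2))
E
python3 st.py
```

```text
clock: 1.35
position: [583.4, -312.0, 181.5]
tool_rot: [0.001, 0.525, 0.851, -0.0]
contact_force: [0.2, -0.6, -0.3]
opening: 85.0
grip_force: 0.0
t 1.35 [ 583.4 -312.   181.5] yaw 26.72 tilt [ 0.0018 -0.0013] open 85.0 F [ 0.2 -0.6 -0.3] q6 -1.06
```

```bash
python3 -m pendant '[[[0,0,-3.5],[0,0,0.11],-1],[[0,0,-4],[0,0,0],-1],[[0,0,-4],[0,0,0],-1],[[0,0,-3],[0,0,0],-1],[[0,0,-1.5],[0,0,0],-1],[[0,0,-1],[0,0,0],-1],[[0,0,0],[0,0,0],-1],[[0,0,0],[0,0,0],-1],[[0,0,0],[0,0,0],-1],[[0,0,0],[0,0,0],-1]]' 40; python3 st.py
```

```text
clock: 2.6
position: [581.8, -313.0, 12.1]
tool_rot: [0.001, 0.48, 0.877, -0.0]
contact_force: [0.1, 0.2, 0.4]
opening: 85.2
grip_force: 0.0
t 2.6 [ 581.8 -313.    12.1] yaw 32.66 tilt [ 0.0011 -0.0007] open 85.2 F [0.1 0.2 0.4] q6 -1.17
```

```bash
python3 -m pendant '[[[0.2,0,-0.3],[0,0,0],-0.35],[[0,0,-0.3],[0,0,0],-0.35],[[0,0,-0.2],[0,0,0],-0.35],[[0,0,-0.1],[0,0,0],-0.35],[[0,0,0],[0,0,0],-0.35],[[0,0,0],[0,0,0],-0.35],[[0,0,0],[0,0,0],-0.35],[[0,0,0],[0,0,0],-0.35],[[0,0,0],[0,0,0],-0.35],[[0,0,0],[0,0,0],-0.35]]' 40; python3 st.py
python3 - <<'E'
from h import *
cv2.imwrite("pics/g1.png",cv2.resize(camera("scene")[150:270,180:340],None,fx=5,fy=5,interpolation=cv2.INTER_CUBIC))
E
```

```text
clock: 3.85
position: [583.5, -312.8, 2.3]
tool_rot: [0.0, 0.48, 0.877, 0.0]
contact_force: [0.2, 0.4, -0.2]
opening: 58.0
grip_force: 0.0
t 3.85 [ 583.5 -312.8    2.3] yaw 32.66 tilt [0.0001 0.0001] open 58.0 F [ 0.2  0.4 -0.2] q6 -1.17
```

View pics/g1.png

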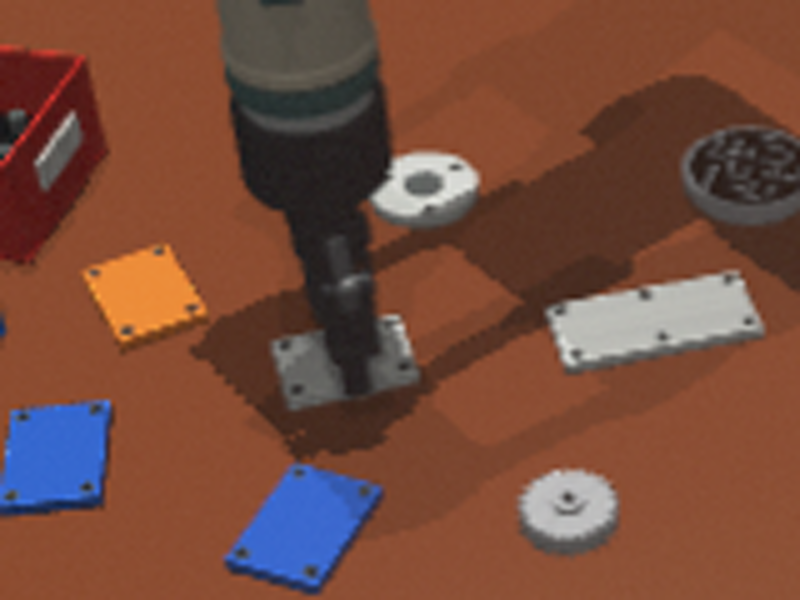

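The open fingers straddle the middle of the cover's long sides, with a fingertip at (357,393) next to the near edge. The neighbouring parts are clear. Closing 1 mm lower.

```bash
python3 -m pendant '[[[0,0,-0.1],[0,0,0],-0.35],[[0,0,0],[0,0,0],0.2],[[0,0,0],[0,0,0],0.2],[[0,0,0],[0,0,0],0.2],[[0,0,0],[0,0,0],0.2],[[0,0,0],[0,0,0],0.2],[[0,0,1],[0,0,0],0.2],[[0,0,1],[0,0,0],0.2],[[0,0,2],[0,0,0],0.2],[[0,0,2],[0,0,0],0.2]]' 50; python3 st.py
python3 - <<'E'
from h import *
cv2.imwrite("pics/g2.png",cv2.resize(camera("scene")[130:250,190:310],None,fx=5,fy=5,interpolation=cv2.INTER_CUBIC))
E
```

```text
clock: 5.15
position: [583.4, -312.7, 62.0]
tool_rot: [-0.0, 0.48, 0.877, 0.0]
contact_force: [0.0, -0.2, -1.0]
opening: 47.6
grip_force: 51.6
t 5.15 [ 583.4 -312.7   62. ] yaw 32.66 tilt [-0.0002  0.0002] open 47.6 F [ 0.  -0.2 -1. ] q6 -1.17
```

View pics/g2.png

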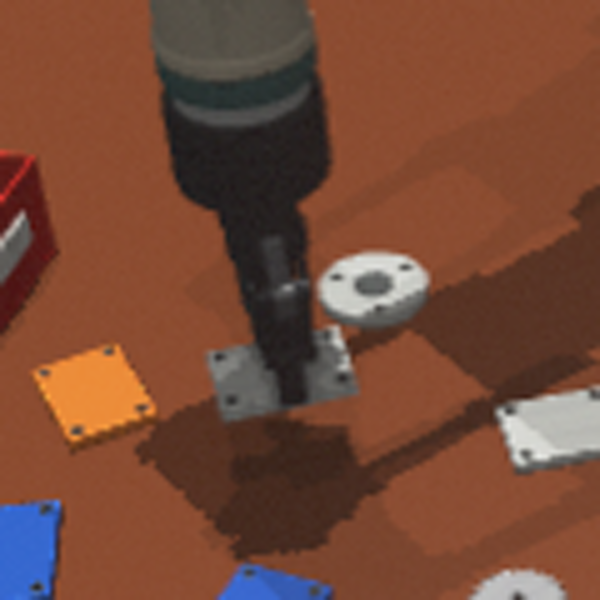

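The cover is held level at its middle and lifted clear, at (285,380) in the crop. Carrying it over the nest, above the knob.

```bash
python3 -m pendant '[[[-0.5,5,3],[0,0,-0.06],0.2],[[-0.5,5,3],[0,0,-0.06],0.2],[[-0.5,5,2],[0,0,-0.06],0.2],[[-0.5,5,0],[0,0,-0.06],0.2],[[-0.5,5,0],[0,0,-0.06],0.2],[[-0.5,5,0],[0,0,-0.06],0.2],[[-0.5,5,0],[0,0,-0.06],0.2],[[-0.5,5,0],[0,0,-0.06],0.2],[[-0.7,5,0],[0,0,-0.04],0.2],[[-0.7,5,0],[0,0,0],0.2]]' && python3 -m pendant '[[[0,0,-1],[0,0,0],0.2],[[0,0,-2],[0,0,0],0.2],[[0,0,-1],[0,0,0],0.2],[[0,0,0],[0,0,0],0.2],[[0,0,0],[0,0,0],0.2],[[0,0,0],[0,0,0],0.2],[[0,0,0],[0,0,0],0.2],[[0,0,0],[0,0,0],0.2],[[0,0,0],[0,0,0],0.2],[[0,0,0],[0,0,0],0.2]]'; python3 st.py;  python3 - <<'E'
from h import *
a=cv2.resize(camera("scene")[150:270,345:505],None,fx=5,fy=5,interpolation=cv2.INTER_CUBIC)
cv2.imwrite("pics/p1.png",a)
t=camera("top"); cv2.imwrite("pics/p1t.png",t)
E
```

```text
clock: 6.45
position: [529.1, 188.8, 141.3]
tool_rot: [0.0, 0.689, 0.724, 0.0]
contact_force: [0.3, 0.5, -1.8]
opening: 47.5
grip_force: 51.9
clock: 7.7
position: [529.5, 187.3, 101.3]
tool_rot: [0.0, 0.689, 0.725, 0.0]
contact_force: [0.1, -0.0, -0.4]
opening: 47.8
grip_force: 51.9
t 7.7 [529.5 187.3 101.3] yaw 2.87 tilt [ 0.0001 -0.    ] open 47.8 F [ 0.1 -0.  -0.4] q6 0.17
```

View pics/p1.png

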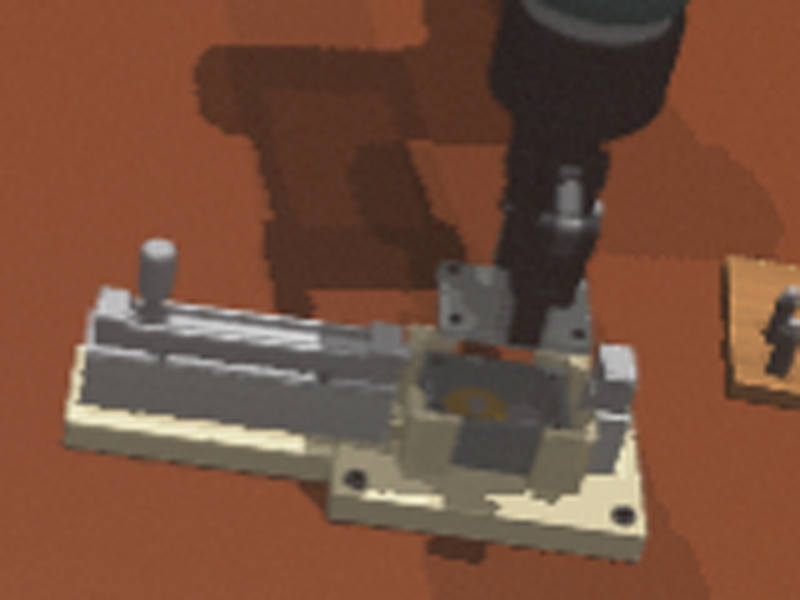

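Run:
```python
from h import *
c=lambda u,v:(345+(u+.5)/5-.5,150+(v+.5)/5-.5)
y=np.radians(3); L=lambda a,b:np.array([529+a*np.cos(y)-b*np.sin(y),187.3+a*np.sin(y)+b*np.cos(y)])
for n,q,z,l in(("cov",(456,318),108,(18.4,-28.8)),("cov",(578,333),108,(18.4,28.8)),("cov",(453,270),108,(-18.4,-28.8)),("fix",(355,479),20,(45,-64)),("fix",(622,515),20,(45,64))):
    print(n,(pt("scene",*c(*q),z)-L(*l)).round(1))
print("knob",pt("scene",*c(159,247),115)-L(0,-173.5))
```

```text
cov [ 0.2 -0.8]
cov [-0.2 -2.3]
cov [ 1.1 -1.7]
fix [0.7 0.7]
fix [-0.3  0.4]
knob [2.08048755 1.2009186 ]
```

The cover is held over the housing at (515,305) in the crop, and its holes put it within about 2 mm of the seat in y. I'll shift it +1 mm and lower.

```bash
python3 -m pendant '[[[0,0.1,-1],[0,0,0],0.2],[[0,0,-1.5],[0,0,0],0.2],[[0,0,-1],[0,0,0],0.2],[[0,0,-0.3],[0,0,0],0.2],[[0,0,-0.3],[0,0,0],0.2],[[0,0,-0.3],[0,0,0],0.2],[[0,0,-0.2],[0,0,0],0.2],[[0,0,-0.2],[0,0,0],0.2],[[0,0,-0.1],[0,0,0],0.2],[[0,0,0],[0,0,0],0.2]]'; python3 st.py
```

```text
clock: 9.05
position: [529.7, 188.2, 52.4]
tool_rot: [0.0, 0.689, 0.725, 0.0]
contact_force: [0.2, 0.3, -0.8]
opening: 47.7
grip_force: 51.9
t 9.05 [529.7 188.2  52.4] yaw 2.87 tilt [0.0005 0.    ] open 47.7 F [ 0.2  0.3 -0.8] q6 0.17
```

```bash
python3 -m pendant '[[[0,0,-0.1],[0,0,0],0.2],[[0,0,-0.1],[0,0,0],0.2],[[0,0,-0.05],[0,0,0],0.2],[[0,0,-0.05],[0,0,0],0.2],[[0,0,0],[0,0,0],0.2],[[0,0,0],[0,0,0],0.2],[[0,0,0],[0,0,0],0.2],[[0,0,0],[0,0,0],0.2],[[0,0,0],[0,0,0],0.2],[[0,0,0],[0,0,0],0.2]]'; python3 st.py
```

```text
clock: 10.3
position: [529.8, 188.2, 51.6]
tool_rot: [0.0, 0.689, 0.725, 0.001]
contact_force: [-2.5, -1.0, 13.2]
opening: 47.7
grip_force: 53.7
t 10.3 [529.8 188.2  51.6] yaw 2.87 tilt [0.0016 0.0002] open 47.7 F [-2.5 -1.  13.2] q6 0.17
```

13 N of contact near the seated height. Releasing, lifting, then pressing with the shut fingers.

```bash
python3 -m pendant '[[[0,0,0],[0,0,0],-0.4],[[0,0,0],[0,0,0],-0.4],[[0,0,0],[0,0,0],-0.4],[[0,0,0.5],[0,0,0],-0.4],[[0,0,1.5],[0,0,0],-0.4],[[0,0,2],[0,0,0],0],[[0,0,1],[0,0,0],1],[[0,0,0],[0,0,0],1],[[0,0,0],[0,0,0],1],[[0,0,0],[0,0,0],1]]'; python3 st.py;  python3 - <<'E'
from h import *
a=cv2.resize(camera("scene")[185:270,385:485],None,fx=6,fy=6,interpolation=cv2.INTER_CUBIC)
cv2.imwrite("pics/p2.png",a)
E
```

```text
clock: 11.55
position: [529.0, 188.1, 98.6]
tool_rot: [-0.0, 0.689, 0.725, -0.001]
contact_force: [-0.2, 0.4, 0.1]
opening: 0.2
grip_force: 0.0
t 11.55 [529.  188.1  98.6] yaw 2.86 tilt [-0.0014 -0.0003] open 0.2 F [-0.2  0.4  0.1] q6 0.17
```

View pics/p2.png

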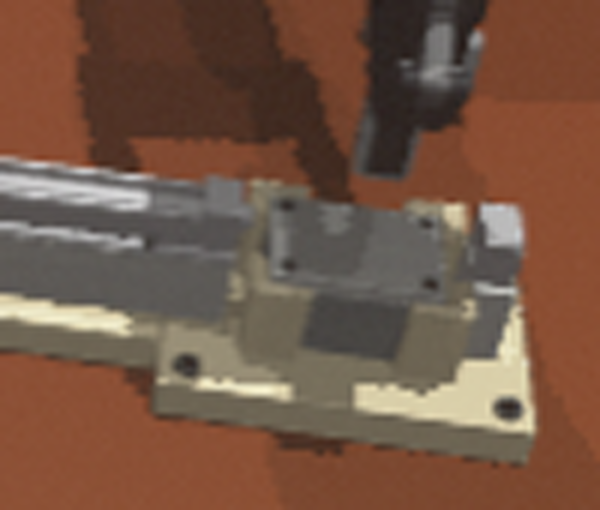

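The cover lies between the guides, with holes at (287,205), (427,222), (287,264) and (430,284), and looks level. Pressing on its centre.

```bash
python3 -m pendant '[[[0,-0.1,-2],[0,0,0],1],[[0,0,-1.5],[0,0,0],1],[[0,0,-0.3],[0,0,0],1],[[0,0,-0.1],[0,0,0],1],[[0,0,-0.1],[0,0,0],1],[[0,0,-0.1],[0,0,0],1],[[0,0,0],[0,0,0],1],[[0,0,0],[0,0,0],1],[[0,0,0],[0,0,0],1],[[0,0,0],[0,0,0],1]]'; python3 st.py
```

```text
clock: 12.85
position: [529.5, 187.2, 58.4]
tool_rot: [0.0, 0.689, 0.725, 0.0]
contact_force: [-0.9, 0.8, 0.3]
opening: 0.5
grip_force: 0.0
t 12.85 [529.5 187.2  58.4] yaw 2.87 tilt [ 0.0001 -0.    ] open 0.5 F [-0.9  0.8  0.3] q6 0.17
```

```bash
python3 -m pendant '[[[0,0,-0.05],[0,0,0],1],[[0,0,-0.05],[0,0,0],1],[[0,0,-0.05],[0,0,0],1],[[0,0,-0.05],[0,0,0],1],[[0,0,0],[0,0,0],1],[[0,0,0],[0,0,0],1],[[0,0,0],[0,0,0],1],[[0,0,0],[0,0,0],1],[[0,0,0],[0,0,0],1],[[0,0,0],[0,0,0],1]]'; python3 st.py
```

```text
clock: 14.1
position: [529.6, 187.2, 58.0]
tool_rot: [0.0, 0.689, 0.725, 0.0]
contact_force: [-2.8, -1.4, 10.8]
opening: 0.0
grip_force: 5.7
t 14.1 [529.6 187.2  58. ] yaw 2.87 tilt [0.001  0.0001] open 0.0 F [-2.8 -1.4 10.8] q6 0.17
```

The cover top is at 58.0 mm under 10.8 N, so it is seated. Now the knob.

```bash
python3 -m pendant '[[[0,0,4],[0,0,0],1],[[0,0,5],[0,0,0],0],[[0.2,-4,0.5],[0,0,0],-1],[[0.2,-4,0],[0,0,0],-1],[[0.2,-4,0],[0,0,0],-1],[[0.3,-4,0],[0,0,0],-1],[[0,-1.3,0],[0,0,0],-0.6],[[0,0,0],[0,0,0],-0.4],[[0,0,0],[0,0,0],-0.4],[[0,0,0],[0,0,0],-0.4]]'; python3 st.py
```

```text
clock: 15.35
position: [538.4, 15.4, 151.3]
tool_rot: [-0.0, 0.689, 0.725, 0.0]
contact_force: [0.1, 0.2, -0.4]
opening: 59.7
grip_force: 0.0
t 15.35 [538.4  15.4 151.3] yaw 2.95 tilt [0.     0.0004] open 59.7 F [ 0.1  0.2 -0.4] q6 -0.15
```

```bash
python3 -m pendant '[[[0,-0.1,-3],[0,0,0],-0.4],[[0,0,-2],[0,0,0],-0.4],[[0,0,-1],[0,0,0],-0.4],[[0,0,0],[0,0,0],-0.4],[[0,0,0],[0,0,0],0.5],[[0,0,0],[0,0,0],1],[[0,0,0],[0,0,0],1],[[0,0,0],[0,0,0],1],[[0,0,0],[0,0,0],1],[[0,0,0],[0,0,0],1]]' 40; python3 st.py
```

```text
clock: 16.6
position: [541.2, 13.3, 92.5]
tool_rot: [0.002, 0.689, 0.724, 0.002]
contact_force: [5.6, 1.1, 1.2]
opening: 16.2
grip_force: 39.1
t 16.6 [541.2  13.3  92.5] yaw 2.84 tilt [0.0059 0.0001] open 16.2 F [5.6 1.1 1.2] q6 -0.15
```

```bash
python3 -m pendant '[[[0.2,0,0],[0,0,0],1],[[0,0.6,0],[0,0,0],1],[[-0.1,1.2,0],[0,0,0],1],[[-0.1,1.2,0],[0,0,0],1],[[-0.1,1.2,0],[0,0,0],1],[[0,1.2,0],[0,0,0],1],[[-0.1,1.2,0],[0,0,0],1],[[-0.1,1.2,0],[0,0,0],1],[[0,1.2,0],[0,0,0],1],[[0,0.5,0],[0,0,0],1]]'; python3 st.py
```

```text
clock: 17.85
position: [535.7, 107.8, 92.4]
tool_rot: [0.001, 0.689, 0.725, -0.0]
contact_force: [0.7, -2.6, 7.8]
opening: 16.5
grip_force: 39.7
t 17.85 [535.7 107.8  92.4] yaw 2.93 tilt [ 0.0009 -0.0019] open 16.5 F [ 0.7 -2.6  7.8] q6 0.02
```

```bash
python3 -m pendant '[[[0,0.3,0],[0,0,0],1],[[0,0.3,0],[0,0,0],1],[[0,0.2,0],[0,0,0],1],[[0,0.1,0],[0,0,0],1],[[0,0.1,0],[0,0,0],1],[[0,0,0],[0,0,0],1],[[0,0,0],[0,0,0],1],[[0,0,0],[0,0,0],1],[[0,0,0],[0,0,0],1],[[0,0,0],[0,0,0],1]]'; python3 st.py
```

```text
clock: 19.1
position: [535.4, 114.0, 92.4]
tool_rot: [0.003, 0.688, 0.725, -0.003]
contact_force: [0.0, -11.0, 7.6]
opening: 16.5
grip_force: 39.8
t 19.1 [535.4 114.   92.4] yaw 3.0 tilt [-0.0002 -0.0079] open 16.5 F [  0.  -11.    7.6] q6 0.04
```

```bash
python3 -m pendant '[[[0,0.15,0],[0,0,0],1],[[0,0.15,0],[0,0,0],1],[[0,0,0],[0,0,0],1],[[0,0,0],[0,0,0],1],[[0,0,0],[0,0,0],1],[[0,0,0],[0,0,0],1],[[0,0,0],[0,0,0],1],[[0,0,0],[0,0,0],1],[[0,0,0],[0,0,0],1],[[0,0,0],[0,0,0],1]]'; python3 st.py
```

```text
clock: 20.35
position: [535.4, 114.1, 92.5]
tool_rot: [0.004, 0.688, 0.726, -0.005]
contact_force: [0.7, -19.2, 9.6]
opening: 16.3
grip_force: 39.8
t 20.35 [535.4 114.1  92.5] yaw 3.08 tilt [-0.0004 -0.0134] open 16.3 F [  0.7 -19.2   9.6] q6 0.05
```

A hard stop: the force rose by 8 N with no further travel. Backing off the push, releasing, lifting clear and looking.

```bash
python3 -m pendant '[[[0,-0.25,0],[0,0,0],1],[[0,-0.2,0],[0,0,0],1],[[0,0,0],[0,0,0],-0.4],[[0,0,0],[0,0,0],-0.4],[[0,0,0],[0,0,0],-0.4],[[0,0,1],[0,0,0],-0.4],[[0,0,3],[0,0,0],-0.4],[[0,0,5],[0,0,0],-0.4],[[-2,0,5],[0,0,0],-0.4],[[-5,0,2],[0,0,0],-0.4]]';python3 -m pendant '[[[-5,0,2],[0,0,0],-0.4],[[-5,-3,0],[0,0,0],-0.4],[[-5,-3,0],[0,0,0],-0.4],[[0,-5,0],[0,0,0],-0.4],[[0,-5,0],[0,0,0],-0.4],[[0,0,0],[0,0,0],-0.4],[[0,0,0],[0,0,0],-0.4],[[0,0,0],[0,0,0],-0.4],[[0,0,0],[0,0,0],-0.4],[[0,0,0],[0,0,0],-0.4]]'; python3 st.py;  python3 - <<'E'
from h import *
s=camera("scene");t=camera("top");cv2.imwrite("pics/es.png",s);cv2.imwrite("pics/et.png",t)
a=cv2.resize(s[190:265,350:485],(780,290),interpolation=cv2.INTER_CUBIC)
b=cv2.resize(t[185:240,170:310],(780,306),interpolation=cv2.INTER_CUBIC)
cv2.imwrite("pics/end.png",np.vstack([a,b]))
E
```

```text
clock: 21.6
position: [468.1, 117.0, 255.0]
tool_rot: [0.002, 0.689, 0.724, 0.003]
contact_force: [-0.9, 0.3, -0.2]
opening: 59.7
grip_force: 0.0
clock: 22.85
position: [315.5, -42.5, 271.3]
tool_rot: [-0.0, 0.688, 0.725, 0.0]
contact_force: [0.1, 0.3, 1.1]
opening: 60.0
grip_force: 0.0
t 22.85 [315.5 -42.5 271.3] yaw 2.99 tilt [-0.0001  0.0001] open 60.0 F [0.1 0.3 1.1] q6 -0.41
```

View pics/end.png

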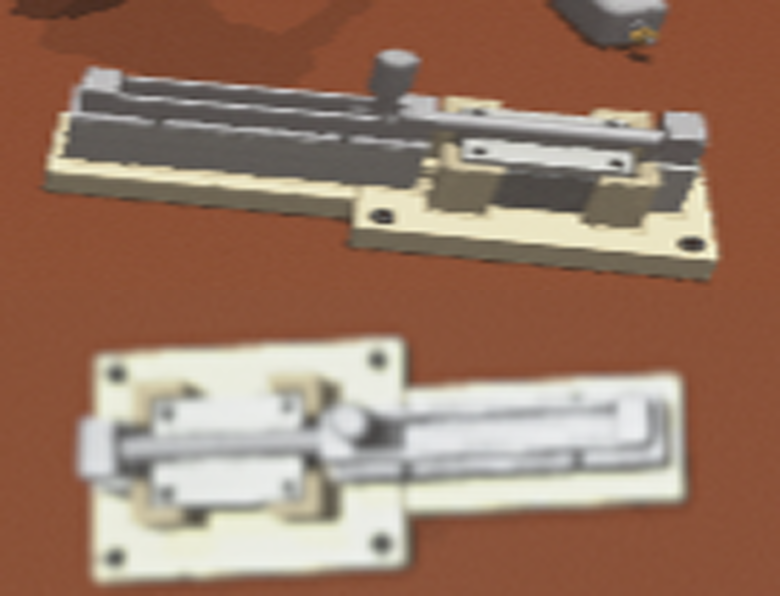

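The views show the cover flat between the guides with holes at (168,412) and (290,405). The rod lies over it with its tip in the keeper at (97,447), and the knob is at the end of its slot at (350,422). The gripper is clear, so I'm handing in.

```bash
python3 -c "
from plant import *
print(close_job())"
```

```text
the job is handed in; nothing more can be done
None
```

I seated the cover on the housing and pressed it down with about 11 N, then slid the bolt to its hard stop in the keeper and let go. I handed the job in after about 23 s with the other parts left alone; the judge's verdict was not shown.

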